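# Shut the blast cabinet and hold its dead-man paddle at half travel

## Robot

A 6-joint arm with a two-finger parallel gripper is mounted at the origin on the work surface. World frame = base frame: x ahead of the robot, y to its left, z up, the work surface at z = 0. Lengths are in mm, angles in rad, forces in N, time in s.
With the tool pointing down it reaches from about 275 to 875 mm from the base axis. Payload 12.5 kg.
Tool frame: the origin (TCP) lies midway between the tips of the shut fingers; the grasp point (between the pads) lies 19 mm behind it; z points along the fingers, y is the line along which they close (so a half turn about z gives the same grasp; the last joint's range is limited). The gripper opens to 85 mm and grips with 20 to 120 N. Pads are 22 mm wide; open, the fingers measure 114 mm over their backs; the gripper's body (76 mm by 85 mm) begins 54 mm behind the grasp point. The pads swing forward as they close: fully open they stand 13 mm farther back than shut.
Start: joints at [1.141, 0.351, 1.652, -0, 1.139, -0.085], TCP at [185.873, 517.625, 231.29] pointing down, gripper open.
Joint ranges: [-2.75, 2.75], [-0.79, 2.1], [0.01, 2.65], [-1.57, 4.71], [0.07, 3.14], [-2.87, 2.87]. Speed limits (rad/s): [2.22, 2.22, 2.79, 3.14, 3.14, 3.14].

## Interface

Orientations are given as a 3x3 rotation matrix whose columns are the frame's x, y, z axes.
In Python, from cell import monitor, vision, workorder gives the robot as it stands.
- The arm moves only by the shell command python3 -m crank 'ROWS' [FORCE]. ROWS is JSON, a list of rows, each a list of 3 entries, a list of its own where there are three numbers: the finger opening in cm, from 0 to 8.54, then the shift along the tool's x, y, z in cm, then the turn about the tool's z in rad. A call has 1 to 12 rows; each row shifts and turns the commanded pose from where the row before left it, along the tool's axes as they then stand; what a row does not reach is not made up. A row lasts 1/8 s, in which the tool goes at most 62.5 mm and 10.7 degrees, less where a joint would pass 70% of its speed; a pose out of reach is approached as far as the arm can. A call with a gripper value outside its range is refused whole. The fingers move at their own pace and stop on an object; FORCE is the grip in N (left out, the last holds). Time passes only in rows, so rows that do not move let the fingers close. It gives the time, the measured TCP pose, the force, the opening and the grip force at its end, in the units of the state.
- monitor.get_state(): the state, without advancing time (a new reading comes with each control period).
- vision.snapshot(name): name is "side" or "top" or "wrist"; returns a dict with "image" (480x640x3 uint8, blue, green, red), "depth" (480x640 float32, mm along the optical axis (not along the pixel's ray), 0 where there is no reading), "mtx" (3x3 intrinsics, pixels), "R" (3x3) and "t" (3): a world point X has camera coordinates R X + t; the wrist camera has in their place "hand_eye" (4x4, takes a point from camera to tool coordinates, whose origin is the TCP and whose axes are the flange's). Camera axes: x right, y down, z forward; pixel columns grow to the right and rows downward; lengths in mm; the calibration is good to about 2 mm. A picture is of the moment at which its call begins: read the wrist's pose just before it.
- workorder.hand_in(): hands the job in; it is judged then, once.
The state is a dict: "clock": time; "joint_pos": joint angles; "joint_velocities": joint speeds; "effort": joint torques, N m; "position": TCP position; "tcp_rot": TCP orientation; "wrist_force": force on the tool from outside, world axes, zero at the start; "moment": the same for the moment, N m; "gripper_width": finger opening in mm; "gripper_force": force on a finger pad.
Only numpy, scipy, OpenCV 4.12 (cv2) and the standard library are available. Lean on these libraries where they do the work, as an engineer would, in place of code of your own. Each camera call takes 0.05 s, during which the arm holds its last target. There are 200 camera calls.

## Task

Push the door of the small blast cabinet shut until it seats on its ball catch; only then press down the spring-loaded paddle of the dead-man valve to half its travel, where the paddle lies level, to purge the cabinet with air. Do not push the paddle to the bottom of its travel, which would open the grit valve, and leave the other things on the bench where they are. Finish while still holding the paddle level: it springs up if let go.

Things in the scene. Friction and masses are not known exactly. Their poses are not given: they have to be found in the camera images.
- cabinet: Grey bench blast cabinet, fixed to the bench, 220 deep (x) x 320 wide (y) x 235 high. Origin: centre of its underside. Its own -x axis points out of the front, where the door is; +y is the hinge side, z up. Its position and yaw vary.
- door (a joint): Cabinet door angle, rad: 0 = shut and seated, positive = open; it starts 0.35 to 0.8 open. Upright hinge. It swings with slight friction and stays where it is left. A sprung ball catch at the free edge is met at about 0.07 rad and takes about 7 N at the handle to pass; once pushed past about 0.025 rad it draws the door in to 0 and keeps it there.
- door_hinge (a point): Point on the door's hinge axis, at the height of the handle (185 above the bench), mid-thickness of the panel. The door is a panel 200 wide, 185 high and 12 thick with a glass pane; it covers heights 30 to 215 above the bench.
- door_handle (a point): Centre of the door's handle: a level round steel bar, 12 in diameter and 100 long, parallel to the panel and 35 in front of its outer face, 185 above the bench. It moves with the door, 146 from the hinge axis; its x axis points square to the panel, to the inside (the way to push).
- valve: Dead-man valve, fixed: base plate 170 x 85 x 16 and a steel paddle between two cheeks. Stands left or right of the cabinet, nearer the robot; an air regulator with gauge and black knob stands on the other side. Origin: centre of the underside. The paddle's hinge is parallel to its y axis, at x = +55, 75 above the bench; the paddle reaches from there 125 along its own -x.
- lever (a joint): Paddle angle, rad: 0 = released (free end up, paddle sloping 0.20 rad), 0.20 = half travel, paddle level, 0.40 = bottom stop. Spring return: pressing at the pad takes about 3 N to start, 6 N at half travel and 9 N at the bottom.
- lever_pad (a point): Centre of the top face of the rubber pad (55 long x 46 wide) at the paddle's free end, 110 from the hinge axis, the place to press. It is about 106 above the bench when released, 85 at half travel, 63 at the bottom.
- bowl: Bystander, loose: black bowl, rim radius 70, 80 high. Origin: centre of underside.
- jar: Bystander, loose: jar, radius 32, 100 high. Origin: centre of underside.
- brush: Bystander, loose: wooden brush lying flat in front of the cabinet.
- wrench: Bystander, loose: steel wrench lying flat in front of the cabinet.
- casting: Bystander, loose: stepped round bronze casting, radius 28, 105 high. Origin: centre of underside.
- cup: Bystander, loose: white cup, radius 40, 90 high. Origin: centre of underside.
- tin: Bystander, loose: small tin, radius 25, 50 high, standing on the cabinet's top. Origin: centre of underside.
Not all that is in view belongs to the job. Leave any purple look-alike of the valve alone.

How it is judged:
By the outcome, as a careful person would: the job done as asked, in the order asked, and still so for the second after the job is handed in, while the arm keeps its last pose, push and grip.
It also fails if it takes over 43 s, if anything falls off the work surface, if the arm or the gripper's body presses on something with over 40 N, if the wrist force passes 120 N, or if a joint passes its speed limit or range.

## Working session

There is one attempt and no reset: what is moved stays moved. The work goes in short steps, Python scripts to look and compute and a shell command to move; the robot and the scene stay as the last step left them, time stands still between calls to the robot, and variables do not carry over. Pictures are saved under pics/ and viewed, at most 10 in all, crops included, and the job is handed in when it is done.

```bash
mkdir -p pics; ls; cat > h.py <<'E'
import numpy as np, cv2
from cell import monitor, vision, workorder
def snap(n):
    s=monitor.get_state(); d=vision.snapshot(n)
    if 'hand_eye' in d:
        T=np.eye(4);T[:3,:3]=np.array(s['tcp_rot']);T[:3,3]=s['position']
        M=T@np.array(d['hand_eye']); d['Rc']=M[:3,:3]; d['tc']=M[:3,3]
    else:
        R=np.array(d['R']); d['Rc']=R.T; d['tc']=-R.T@np.array(d['t'])
    return d
def cloud(d):
    z=d['depth'].astype(float); K=np.array(d['mtx']); v,u=np.mgrid[:480,:640]
    P=np.stack([(u-K[0,2])/K[0,0]*z,(v-K[1,2])/K[1,1]*z,z],-1)@d['Rc'].T+d['tc']
    P[z==0]=np.nan; return P
E
python3 - <<'E'
from h import *
ds={n:snap(n) for n in('side','top')}
for n,d in ds.items():
    np.savez(n+'.npz',P=cloud(d),im=d['image']); print(n,d['tc'],d['Rc'][:,2])
    cv2.imwrite(f'pics/{n}1.png',d['image'])
s=monitor.get_state();print(s['clock'],s['position'],np.round(s['tcp_rot'],3),s['wrist_force'])
E
```

```text
pics
side [ 320.52277482 1209.77848788 1253.63780044] [ 0.13405457 -0.72885768 -0.67141333]
top [ 388.64001064  -15.1259775  1971.55576384] [ 0.08207624  0.01402503 -0.99652737]
0.1 [185.74287907 517.37752756 230.81023193] [[-0.941  0.338 -0.   ]
 [ 0.338  0.941 -0.001]
 [ 0.    -0.001 -1.   ]] [ 0.41102306 -0.88881723  0.48294402]
```

View pics/side1.png

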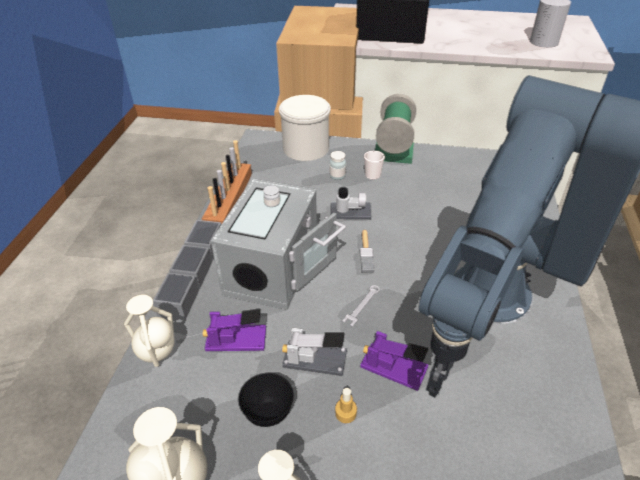

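View pics/top1.png

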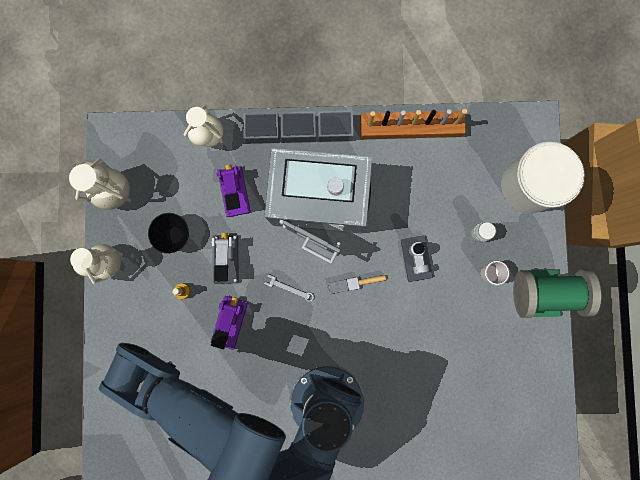

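Side view: cabinet at (265,240), door handle bar at (328,235). Top view: handle at (320,249), hinge near (278,222).
What could be taken for the valve (top view): grey (226,258), purple (233,190) and purple (230,322). The regulator is at (418,257). I choose the grey one at (226,258).

```bash
python3 - <<'E'
from h import *
t=np.load('top.npz');s=np.load('side.npz')
a=cv2.resize(t['im'][210:310,200:360],None,fx=4.9,fy=4.9,interpolation=cv2.INTER_CUBIC)[:,:784]
cv2.imwrite('pics/crop.png',a)
P=t['P']
# cabinet top
m=np.abs(P[...,2]-235)<8; m[:, :255]=0;m[:,385:]=0; m[:140]=0;m[235:]=0
q=P[m][:,:2].astype(np.float32); r=cv2.minAreaRect(q);print('cab',r,np.round(cv2.boxPoints(r)))
# by height in door region, side+top
for n,P in(('top',t['P']),('side',s['P'])):
    X=P.reshape(-1,3); 
    for lo,hi in((150,200),):
        pass
P=t['P']
for (u,v) in [(320,249),(305,242),(335,258),(285,225),(340,248),(220,270),(222,265),(218,262),(226,258),(226,238),(215,245),(236,245),(213,278),(238,278)]:
    print(u,v,np.round(P[v,u],0))
E
```

```text
cab ((708.2948608398438, 10.18426513671875), (319.83544921875, 222.1683807373047), 83.42115783691406) [[ 580. -136.]
 [ 800. -161.]
 [ 837.  156.]
 [ 616.  182.]]
320 249 [528.  12.   5.]
305 242 [538.  56. 196.]
335 258 [496. -40.  -4.]
285 225 [596. 120. 179.]
340 248 [530. -59.  -1.]
220 270 [459. 345. 104.]
222 265 [475. 337. 108.]
218 262 [486. 355.  87.]
226 258 [499. 328.  83.]
226 238 [571. 335.  41.]
215 245 [545. 367.  74.]
236 245 [548. 305.  15.]
213 278 [435. 391.  -7.]
238 278 [433. 300.  12.]
```

View pics/crop.png

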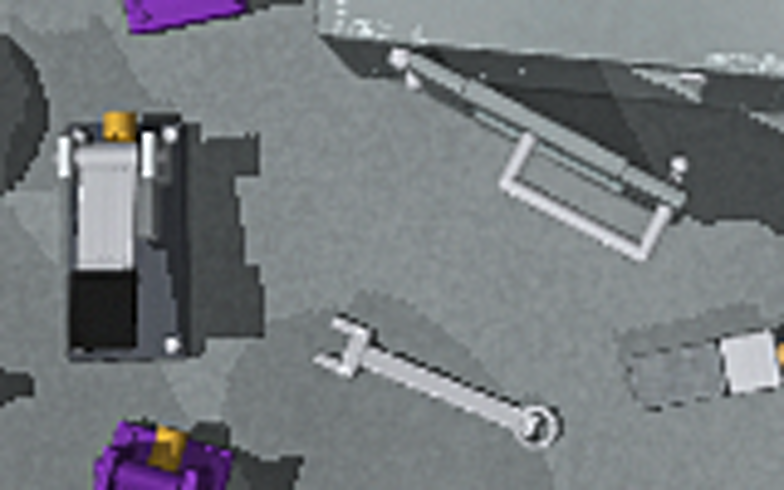

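The crop confirms the grey valve (black pad at crop (103,308)). The handle bar runs from crop (505,183) to (640,258), and the door's top edge from (400,58) to (683,200).

```bash
python3 - <<'E'
from h import *
d=snap('top'); K=np.array(d['mtx'])
def at(c,z):
    u,v=c[0]/4.9+200-.4,c[1]/4.9+210-.4
    r=d['Rc']@np.linalg.inv(K)@[u,v,1]; return (d['tc']+r*(z-d['tc'][2])/r[2])
a,b=at((505,183),189),at((640,258),189); print('bar',a,b,'mid',(a+b)/2,np.linalg.norm(a-b))
e,f=at((405,60),215),at((683,200),215); print('edge',e,f,np.linalg.norm(e-f))
t=f-e; print('door dir',np.degrees(np.arctan2(t[1],t[0])),'bar dir',np.degrees(np.arctan2(*(b-a)[1::-1])))
yaw=np.radians(83.42-90); print('cab -y dir deg', -90+np.degrees(yaw))
P=np.load('top.npz')['P'];im=np.load('top.npz')['im'].astype(int)
m=(im.max(-1)<45)&(P[...,2]>92)&(P[...,2]<118);m[:,:208]=0;m[:,236:]=0;m[:255]=0;m[:290][:0]=0;m[288:]=0
q=P[m];print('pad',len(q),q.mean(0),cv2.minAreaRect(q[:,:2].astype(np.float32)),np.median(q[:,2]))
m=(P[...,2]>60)&(im.min(-1)>100);m[:,:208]=0;m[:,232:]=0;m[:235]=0;m[288:]=0
q=P[m];print('pad+paddle',cv2.minAreaRect(q[:,:2].astype(np.float32)))
print('pad ray',at((103,308),106), 'paddle far',at((107,155),80))
S=np.load('side.npz')['P'];X=S.reshape(-1,3)
k=(X[:,2]>172)&(X[:,2]<198)&(X[:,0]>440)&(X[:,0]<590)&(X[:,1]>-90)&(X[:,1]<100)
Y=X[k];print('side',len(Y));print(np.round(Y[::max(1,len(Y)//25)]))
E
```

```text
bar [522.88111943  64.20402211 189.        ] [472.2000239  -22.33530611 189.        ] mid [497.54057166  20.934358   189.        ] 100.2877299240732
edge [601.65518556 125.84873217 215.        ] [507.45034466 -50.5564943  215.        ] 199.98338925255547
door dir -118.10334162176017 bar dir -120.35504653944253
cab -y dir deg -96.58
pad 211 [448.87302134 342.71359975 106.08545587] ((450.310546875, 343.7119140625), (47.11173629760742, 50.462013244628906), 88.96238708496094) 106.55729178887032
pad+paddle ((523.8402709960938, 343.9976806640625), (91.1675796508789, 72.99308013916016), 2.2520573139190674)
pad ray [450.23852936 342.53392125 106.        ] paddle far [556.74074031 344.00121971  80.        ]
side 411
[[587. -90. 198.]
 [509. -43. 189.]
 [498. -32. 191.]
 [523. -15. 194.]
 [524. -20. 186.]
 [528.  -7. 192.]
 [521. -18. 179.]
 [491. -12. 185.]
 [486.   3. 194.]
 [484.  -2. 186.]
 [549.  29. 195.]
 [544.  26. 190.]
 [542.  20. 181.]
 [540.  15. 173.]
 [509.  36. 191.]
 [505.  36. 188.]
 [567.  66. 198.]
 [505.  40. 184.]
 [518.  53. 189.]
 [538.  60. 189.]
 [560.  56. 178.]
 [574.  78. 191.]
 [581.  89. 196.]
 [581.  87. 191.]
 [574.  79. 180.]
 [582.  97. 183.]]
```

Poses, in mm:
- Hinge at about (602,126), door open about 0.4 rad.
- Handle at about (497,21), and at about (544,-10) when shut.
- Pad at about (449,343,106).

The tool's -x already points along the mean push direction, so I shut the fingers, travel high to a spot in front of the handle, and push.

```bash
python3 -m crank '[[0,[-3.7,-3.2,0],0],[0,[-3.7,-3.2,0],0],[0,[-3.7,-3.2,0],0],[0,[-3.7,-3.2,0],0],[0,[-3.7,-3.2,0],0],[0,[-3.7,-3.2,0],0],[0,[-3.7,-3.2,0],0],[0,[-3.7,-3.2,0],0],[0,[-3.7,-3.2,0],0],[0,[-3.7,-3.2,0],0],[0,[-3.7,-3.2,0],0],[0,[0,0,0],0]]' 40
```

```text
clock: 1.65
position: [450.9, 46.6, 231.1]
tcp_rot: [[-0.94, 0.341, -0.0], [0.341, 0.94, -0.0], [-0.0, -0.0, -1.0]]
wrist_force: [-0.8, 0.2, 1.3]
gripper_width: 0.1
gripper_force: 0.0
```

```bash
python3 -m crank '[[0,[0,0,3.2],0],[0,[0,0,3.1],0],[0,[-1.8,-0.3,0],0],[0,[-1.7,-0.3,0],0],[0,[-1,-0.35,0],0],[0,[-1,-0.35,0],0],[0,[-1,-0.35,0],0],[0,[-0.8,-0.3,0],0],[0,[0,0,0],0]]'
python3 - <<'E'
from h import *
d=snap('side'); cv2.imwrite('pics/side2.png',cv2.resize(d['image'][150:310,200:440],None,fx=3.2,fy=3.2))
E
```

```text
clock: 2.78
position: [512.4, 5.4, 168.3]
tcp_rot: [[-0.941, 0.338, 0.0], [0.338, 0.941, -0.0], [-0.0, -0.0, -1.0]]
wrist_force: [-0.5, 0.8, -0.4]
gripper_width: 0.4
gripper_force: 0.0
```

View pics/side2.png

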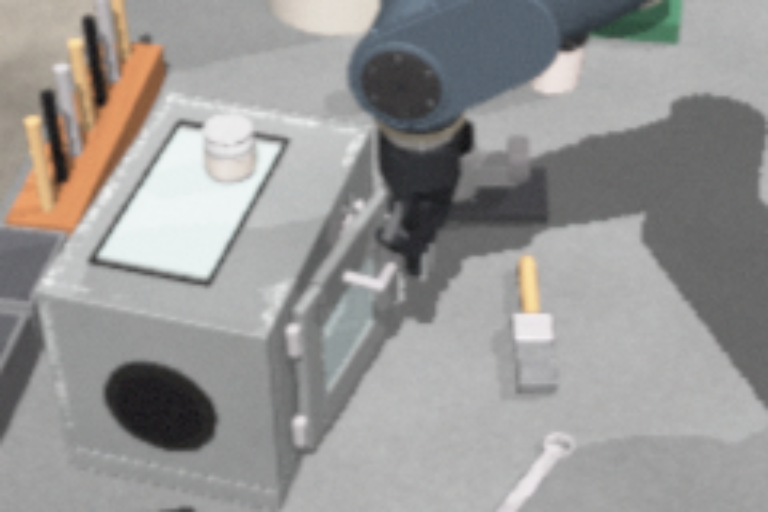

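The fingers are behind the bar at crop (405,260), and the door is partly closed. I continue gently up to the catch.

```bash
python3 -m crank '[[0,[-0.4,-0.05,0],0],[0,[-0.4,-0.05,0],0],[0,[-0.3,0,0],0],[0,[0,0,0],0]]'; python3 -m crank '[[0,[-0.3,0,0],0],[0,[-0.2,0,0],0],[0,[0,0,0],0]]';
```

```text
clock: 3.32
position: [522.1, 1.0, 168.2]
tcp_rot: [[-0.941, 0.338, -0.0], [0.338, 0.941, -0.0], [0.0, -0.0, -1.0]]
wrist_force: [-0.1, -0.9, 0.1]
gripper_width: -0.4
gripper_force: 0.2
clock: 3.7
position: [525.1, -0.3, 168.0]
tcp_rot: [[-0.941, 0.338, -0.004], [0.338, 0.941, 0.0], [0.004, -0.001, -1.0]]
wrist_force: [-11.3, 0.3, 4.8]
gripper_width: -0.1
gripper_force: 4.9
```

```bash
python3 -m crank '[[0,[-0.2,0,0],0],[0,[0,0,0],0]]'; python3 -m crank '[[0,[-0.2,0,0],0],[0,[0,0,0],0]]';python3 -m crank '[[0,[-0.2,0,0],0],[0,[0,0,0],0]]'
```

```text
clock: 3.95
position: [527.6, -1.5, 168.1]
tcp_rot: [[-0.941, 0.338, -0.003], [0.338, 0.941, -0.0], [0.002, -0.001, -1.0]]
wrist_force: [-5.6, -1.8, 1.5]
gripper_width: -0.0
gripper_force: 2.5
clock: 4.2
position: [530.4, -2.0, 168.2]
tcp_rot: [[-0.941, 0.338, -0.0], [0.338, 0.941, -0.0], [0.0, -0.0, -1.0]]
wrist_force: [-0.5, -1.6, -0.4]
gripper_width: -0.3
gripper_force: 0.4
clock: 4.45
position: [531.3, -2.3, 167.9]
tcp_rot: [[-0.941, 0.338, -0.003], [0.338, 0.941, 0.001], [0.003, -0.001, -1.0]]
wrist_force: [-8.3, 1.5, 3.1]
gripper_width: 0.0
gripper_force: 4.3
```

```bash
python3 -m crank '[[0,[-0.2,0,0],0],[0,[0,0,0],0]]'; python3 -m crank '[[0,[3,0,0],0],[0,[3.5,0,0],0],[0,[0,0,-3],0],[0,[0,0,-3.5],0],[0,[0,0,0],0]]'
python3 - <<'E'
from h import *
d=snap('top'); P=cloud(d); np.savez('top3.npz',P=P,im=d['image'])
cv2.imwrite('pics/top3.png',cv2.resize(d['image'][140:300,200:400],None,fx=3.9,fy=3.7))
K=np.array(d['mtx'])
E
```

```text
clock: 4.7
position: [531.6, -2.5, 167.8]
tcp_rot: [[-0.941, 0.338, -0.007], [0.338, 0.941, 0.001], [0.007, -0.001, -1.0]]
wrist_force: [-18.6, 4.7, 9.3]
gripper_width: 0.2
gripper_force: 9.1
clock: 5.32
position: [474.7, 18.7, 235.8]
tcp_rot: [[-0.941, 0.338, 0.006], [0.338, 0.941, -0.0], [-0.005, 0.002, -1.0]]
wrist_force: [0.1, -0.3, -0.0]
gripper_width: 0.2
gripper_force: 0.0
```

View pics/top3.png

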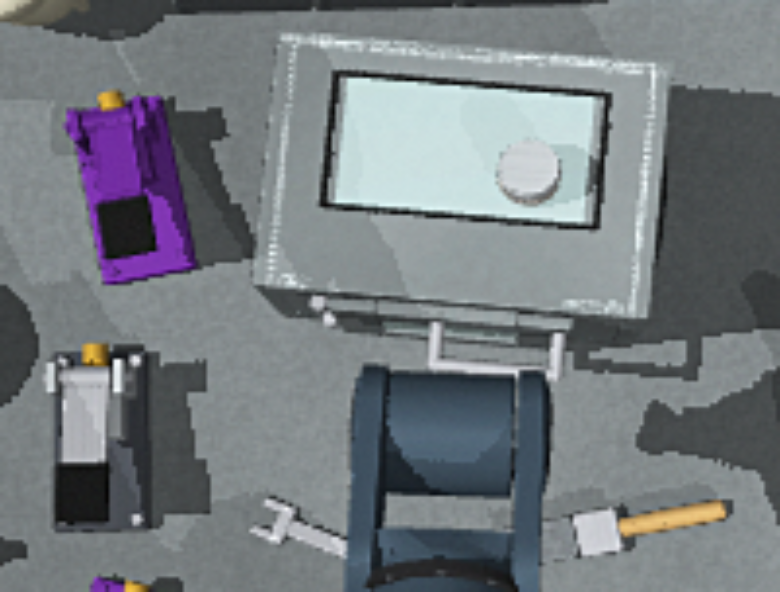

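The door lies parallel to the cabinet front, with the handle bar at (495,368) and no gap. The force fell after the catch and then rose against the stop, so the door is seated. Now to the pad.

```bash
python3 -m crank '[[0,[1.9,4.2,0],0],[0,[1.9,4.2,0],0],[0,[1.9,4.2,0],0],[0,[1.9,4.2,0],0],[0,[1.9,4.2,0],0],[0,[1.9,4.3,0],0],[0,[2.0,4.3,0],0],[0,[0,0,3.5],0],[0,[0,0,3.5],0],[0,[0,0,3.2],0],[0,[0,0,0],0]]'
python3 - <<'E'
from h import *
d=snap('wrist'); P=cloud(d); cv2.imwrite('pics/wrist1.png',d['image'])
m=(d['image'].max(-1)<45)&(P[...,2]>92)&(P[...,2]<116)&(np.hypot(P[...,0]-449,P[...,1]-343)<45)
if m.any(): q=P[m];print(len(q),q.mean(0),q.min(0),q.max(0))
E
```

```text
clock: 6.75
position: [445.7, 341.7, 128.5]
tcp_rot: [[-0.941, 0.338, -0.005], [0.338, 0.941, -0.003], [0.003, -0.004, -1.0]]
wrist_force: [0.1, 0.4, 0.4]
gripper_width: 0.1
gripper_force: 0.0
8 [443.65818816 328.85476598 108.66755077] [441.09749211 324.65002869 107.20074832] [445.39683035 331.82254756 109.81967129]
```

View pics/wrist1.png

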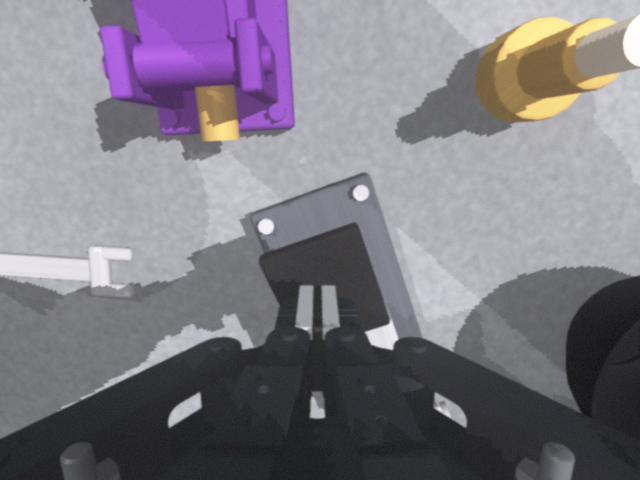

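The fingertips at (318,290) stand over the black pad (262–388, 225–330). The purple one is away at (200,70). I shift 3 mm to centre and press.

```bash
python3 -m crank '[[0,[-0.3,0.1,1],0],[0,[0,0,0.9],0],[0,[0,0,0],0]]'; python3 -m crank '[[0,[0,0,0.5],0],[0,[0,0,0.5],0],[0,[0,0,0],0],[0,[0,0,0],0]]'; python3 -m crank '[[0,[0,0,0.4],0],[0,[0,0,0.4],0],[0,[0,0,0],0],[0,[0,0,0],0]]'
```

```text
clock: 7.18
position: [450.0, 342.3, 111.8]
tcp_rot: [[-0.941, 0.338, -0.001], [0.338, 0.941, -0.0], [0.001, -0.001, -1.0]]
wrist_force: [-0.7, -0.3, -0.5]
gripper_width: -0.0
gripper_force: 0.0
clock: 7.68
position: [450.3, 342.6, 102.5]
tcp_rot: [[-0.941, 0.338, 0.0], [0.338, 0.941, 0.0], [-0.0, 0.0, -1.0]]
wrist_force: [-1.6, 0.9, 4.3]
gripper_width: -0.2
gripper_force: 1.5
clock: 8.18
position: [450.2, 342.5, 94.3]
tcp_rot: [[-0.941, 0.338, -0.0], [0.338, 0.941, -0.0], [0.0, -0.0, -1.0]]
wrist_force: [-2.3, 1.0, 5.0]
gripper_width: 0.1
gripper_force: 2.1
```

```bash
python3 -m crank '[[0,[0,0,0.4],0],[0,[0,0,0.3],0],[0,[0,0,0.2],0],[0,[0,0,0],0],[0,[0,0,0],0],[0,[0,0,0],0]]'
python3 - <<'E'
from h import *
ds=snap('side'); P=cloud(ds); 
cv2.imwrite('pics/side4.png',cv2.resize(ds['image'][180:390,200:460],None,fx=2.8,fy=2.8))
im=ds['image'].astype(int); m=(im.min(-1)>90)&(P[...,2]>50)&(P[...,2]<110)&(P[...,0]>465)&(P[...,0]<545)&(np.abs(P[...,1]-343)<22)
q=P[m]; print(len(q)); 
if len(q)>10: c=np.polyfit(q[:,0],q[:,2],1); print('slope',c, np.ptp(q[:,0]))
P0=np.load('side.npz'); im=P0['im'].astype(int);P=P0['P'];m=(im.min(-1)>90)&(P[...,2]>50)&(P[...,2]<120)&(P[...,0]>465)&(P[...,0]<545)&(np.abs(P[...,1]-343)<22)
q=P[m];print(len(q),'before',np.polyfit(q[:,0],q[:,2],1))
s=monitor.get_state();print(s['position'],s['wrist_force'])
E
```

```text
clock: 8.93
position: [450.0, 342.4, 85.2]
tcp_rot: [[-0.941, 0.338, -0.001], [0.338, 0.941, -0.0], [0.0, -0.0, -1.0]]
wrist_force: [-4.1, 0.2, 5.7]
gripper_width: -0.0
gripper_force: 2.9
342
slope [-7.25463266e-02  1.12729510e+02] 71.97187145223097
375 before [ -0.28142625 226.31552587]
[449.95902188 342.43266051  85.22336364] [-3.70944403  0.50771449  6.19326857]
```

View pics/side4.png

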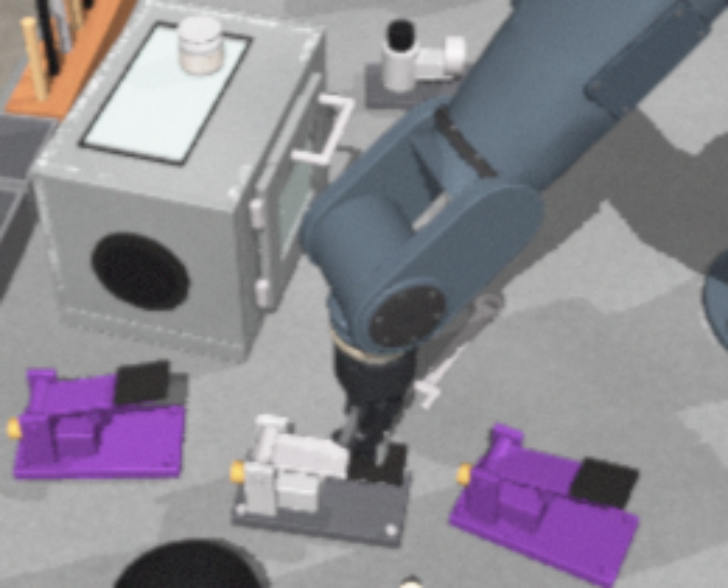

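The door at crop (285,190) is shut. The paddle at (310,455) is level, with a fitted slope change of 0.21 rad from released. TCP z is 85.2 mm and the force about 6 N, matching half travel. The bystanders in view have not moved.

```bash
python3 -c "
from cell import workorder; print(workorder.hand_in())"
```

```text
the job is handed in; nothing more can be done
None
```

The job is handed in: the door was pushed shut and seated on its catch first, then the grey valve's paddle was pressed to half travel and is still held level. No verdict came back.

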